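Set the shelf stop beside the plates

TASK

Push the grey shelf stop along its rail, with the fingers against one side only and without pinching it or pulling up its plunger, until it drops into the notch nearest the stack of plates; then take the hand away. Do not run it past either notch, and leave the plates, the pumpkin, the mug and the figurine where they stand.

Things in the scene. Friction and masses are not known exactly. Their poses are not given: they have to be found in the camera images.
- shelf: low white shelf board, 320 mm (x) by 460 mm (y), top 60 mm above the table, fixed on two wooden feet. Origin on the table; the board reaches from x = -185 mm (robot's side) to +135 mm. Its y axis runs along the rail, to the robot's left when not turned; it is turned up to 15 degrees. Plates and pumpkin stand on the robot's side of the rail, one before each notch; which is where varies
- notch_left (a point): middle of the notch at the +y end of the rail, at the height of the rail's top, 72 mm above the table. The aluminium rail, 40 mm wide, 12 mm high, 400 mm long, lies along the shelf's y on the board at shelf x = +80 mm, with a grey end cap 20 mm high at each end. The notches are slots 17 mm wide and 6 mm deep cut across its top at shelf y = +110 and -110 mm
- notch_right (a point): middle of the notch at the -y end of the rail, at the height of the rail's top (72 mm above the table)
- stop (a joint): place of the stop along the rail, m, growing to shelf +y: 0 midway, +0.110 in the left notch, -0.110 in the right, ends at +-0.160. Starts within 40 mm of 0. Sliding takes 1.5 to 3 N. Within 5 mm of a notch's middle the spring plunger drops in and pulls it to the middle: it jumps ahead of the finger and the push force dips to nothing; pushing on then takes over 10 N to climb out
- stop_mid (a point): middle of the stop, 34 mm above the rail's top. The stop is a plain upright grey slab with steel faces across the rail: 100 mm wide (shelf x, 50 mm each side of the rail's middle line), 24 mm thick along the rail (y), 60 mm high, from 4 to 64 mm above the rail's top
- stop_left: steel face plate on the stop's +y side, 98 by 56 mm, 4 mm thick; origin at the plate's centre, its outer face 2 mm further towards +y
- stop_right: steel face plate on the stop's -y side, 98 by 56 mm, 4 mm thick; origin at the plate's centre, its outer face 2 mm further towards -y
- plunger (a joint): drop of the stop's spring plunger, m, growing downwards: 0 when it rides on the rail, about 0.005 when it has dropped into a notch. Its round steel head, 15 mm across, on the middle of the stop's top stands 6 mm proud when riding and about 1 mm when dropped
- plates: stack of six white plates, 140 mm across, 48 mm high, loose on the shelf; origin: centre of its underside. It marks the notch to use: the one on its side of the rail's middle
- pumpkin: terracotta pumpkin ornament with a stalk, 110 mm across, 90 mm high, loose on the shelf before the other notch; origin: centre of its underside
- mug: blue mug, 80 mm across with a handle, 85 mm high, loose on the table to the left of the shelf; origin: centre of its underside
- figurine: plaster figurine, 60 mm across, 120 mm high, loose on the table to the right of the shelf; origin: centre of its underside
Not all that is in view belongs to the job. Of the things shaped like the mug, the blue one is meant.

How it is judged (in metres and radians):
On the way:
1. the fingers push the stop along its rail (contact force between the fingers and stop above 0.3 N and distance of stop_mid from where it was at the start of the episode above 0.01 m).
At the end, for the whole second after the job is handed in: the stop rests within 4.5 mm of the middle of the notch nearest the plates with its plunger dropped in (more than 2.8 mm); the bystanders stand upright within 15 mm of where they were (((y of plates in the frame of shelf above 0.05 m and value of joint stop between 0.1055 and 0.1145 m) or (y of plates in the frame of shelf below -0.05 m and value of joint stop between -0.1145 and -0.1055 m)) and value of joint plunger above 0.0028 m and velocity of joint stop between -0.005 and 0.005 m/s and distance of each of plates, pumpkin, mug, figurine from where it was at the start of the episode below 0.015 m and angle between each of plates, pumpkin, mug, figurine's own z axis and vertical below 0.15 rad); the robot touches nothing.
It fails at once if the stop is pinched between the fingers (both faces pressed at once) (contact force between the fingers and stop_left above 1 N and contact force between the fingers and stop_right above 1 N).
It fails at once if the plunger is pulled up (value of joint plunger below -0.002 m).
It fails at once if the stop is run past a notch (more than 20 mm beyond its middle) (value of joint stop above 0.13 m or value of joint stop below -0.13 m).
It fails at once if plates, pumpkin, mug or figurine shoved or lifted by more than 20 mm, or tipped (distance of any of plates, pumpkin, mug, figurine from where it was at the start of the episode above 0.02 m or angle between any of plates, pumpkin, mug, figurine's own z axis and vertical above 0.3 rad).
It also fails if it takes over 40 s, if anything falls off the work surface, if the arm or the gripper's body presses on something with over 40 N, if the wrist force passes 120 N, or if a joint passes its speed limit or range.

ROBOT

A 6-joint arm with a two-finger parallel gripper is mounted at the origin on the work surface. World frame = base frame: x ahead of the robot, y to its left, z up, the work surface at z = 0. Lengths are in mm, angles in rad, forces in N, time in s.
With the tool pointing down it reaches from about 275 to 1000 mm from the base axis. Payload 8.4 kg.
Tool frame: the origin (TCP) lies at the very end of the fingers, on their centre line; the grasp point (between the pads) lies 19 mm behind it; z points along the fingers, y is the line along which they close (so a half turn about z gives the same grasp; the last joint's range is limited). The gripper opens to 85 mm and grips with 20 to 120 N. Pads are 22 mm wide; open, the fingers measure 114 mm over their backs; the gripper's body (76 mm by 85 mm) begins 54 mm behind the grasp point. The pads swing forward as they close: fully open they stand 13 mm farther back than shut.
Start: joints at [1.323, 0.353, 1.633, -0, 1.155, -0.002], TCP at [152.081, 606.217, 231.281] pointing down, gripper open.
Joint ranges: [-2.63, 2.63], [-0.92, 2.1], [0.06, 2.66], [-1.3, 4.44], [0, 2.69], [-3.02, 3.02]. Speed limits (rad/s): [2.22, 2.22, 2.79, 3.14, 3.14, 3.14].

INTERFACE

Orientations are given as [roll, pitch, yaw] about the fixed x, y, z axes, in that order (R = Rz(yaw) Ry(pitch) Rx(roll)).
In Python, from rig import r, vision gives the robot as it stands. The module is installed in compiled form; this text tells all that it offers.
- The arm moves only by the tool play_rows, never from a script. Its argument "steps" is a list of rows, each an object with "delta_pos": the shift along the tool's x, y, z in cm, a list of three; "yaw": the turn about the tool's z in rad; "jaw": the opening in per cent of the stroke, from 0 (shut) to 100 (fully open). A call has exactly 8 rows; each row is the pose to reach, as a shift and turn from the pose commanded when the call began, along the tool's axes at that moment; what a row does not reach only later rows make up. A row lasts 1/10 s, in which the tool goes at most 50 mm and 8.59 degrees, less where a joint would pass 70% of its speed; a pose out of reach is approached as far as the arm can. A call with a gripper value outside its range is refused whole. The fingers move at their own pace and stop on an object; "grip_force" is the grip in N (left out, the last holds). Time passes only in rows, so rows that repeat a pose let the fingers close, or fill a call up. It gives the time, the measured TCP pose, the force, the opening and the grip force at its end, in the units of the state.
- r.sense(): the state, without advancing time (a new reading comes with each control period).
- vision.grab_frame(name): name is "scene" or "top"; returns (picture, depth): 420x560x3 uint8, red, green, blue; 420x560 float32, mm along the optical axis (not along the pixel's ray), 0 where there is no reading.
- vision.calibration(name): a dict with "mtx" (3x3 intrinsics, pixels), "k1" (the pictures are not rectified: a ray, as slopes to the right and down, at radius r is drawn at 1 + k1 r^2 times it, then the intrinsics apply), "extrinsics" (4x4, takes a point from camera to world coordinates). Camera axes: x right, y down, z forward; pixel columns grow to the right and rows downward; lengths in mm; the calibration is good to about 2 mm. A picture is of the moment at which its call begins. calibration takes no time and is no camera call.
- r.sign_off(): hands the job in; it is judged then, once.
Trained networks look in the newest picture that a camera, given by its name, has taken for a name from the list of things; names that differ only in an ending like _2 or _b are one class to them, and where a whole thing is asked for, a point or a joint stands for the part that bears it (a point fixed in the world has none). Each returns a list of dicts, best first, with "conf" (0 to 1); they miss things now and then, are a little off and sometimes report something else, mostly with a low value. They report only what shows in the picture. A call takes as long as a camera call. They do not tell look-alikes from the thing itself.
- vision.cut_out(camera, thing): "region" (420x560 bool, what is visible of it) and "uv" ([column, row] in pixels, amid what is visible of it).
- vision.landmark_of(camera, thing): "uv" ([column, row] in pixels: a listed point, or the origin of a listed thing).
The state is a dict: "clock": time; "qpos": joint angles; "qvel": joint speeds; "joint_efforts": joint torques, N m; "eef_pos": TCP position; "tcp_rot": TCP orientation; "contact_force": force on the tool from outside, world axes, zero at the start; "wrist_torque": the same for the moment, N m; "opening": opening from 0.0 (shut) to 1.0 (fully open); "grasp_force": force on a finger pad.
Only numpy, scipy, OpenCV 4.12 (cv2) and the standard library are available. Lean on these libraries where they do the work, as an engineer would, in place of code of your own. Each camera call takes 0.05 s, during which the arm holds its last target. There are 200 camera calls.

## Working session

There is one attempt and no reset: what is moved stays moved. The work goes in short steps, Python scripts to look and compute and a tool call to move; the robot and the scene stay as the last step left them, time stands still between calls to the robot, and variables do not carry over. Pictures are saved under pics/ and viewed, at most 10 in all, crops included, and the job is handed in when it is done.

Besides the shell and the picture viewer there is one more tool, called as name([rows], argument=value, ...), one row to a line, values as JSON. play_rows: Moves the arm, as the interface text tells. Its arguments: {"type":"object","properties":{"steps":{"type":"array"},"grip_force":{"type":"number"}},"required":["steps"]}

```bash
mkdir -p pics
cat > h.py <<'E'
import numpy as np, cv2
from rig import r, vision
def ray(c,uv):
    K=np.array(c["mtx"]);k=c["k1"]
    d=(np.array([uv[0]-K[0,2],uv[1]-K[1,2]]))/np.array([K[0,0],K[1,1]])
    s=d.copy()
    for _ in range(20): s=d/(1+k*(s@s))
    return np.array([s[0],s[1],1.])
def at_depth(c,uv,z): 
    T=np.array(c["extrinsics"]); return T[:3,:3]@(ray(c,uv)*z)+T[:3,3]
def at_height(c,uv,h):
    T=np.array(c["extrinsics"]); d=T[:3,:3]@ray(c,uv); o=T[:3,3]; return o+d*(h-o[2])/d[2]
def cloud(c,reg,dep):
    v,u=np.nonzero(reg&(dep>0)); return np.array([at_depth(c,(a,b),dep[b,a]) for a,b in zip(u,v)])
E
python3 - <<'E'
from h import *
s=r.sense();print(s["clock"],s["eef_pos"],s["tcp_rot"])
for n in("top","scene"):
    p,d=vision.grab_frame(n);cv2.imwrite(f"pics/{n}0.png",p[:,:,::-1]);c=vision.calibration(n)
    print(n,np.array(c["extrinsics"])[:3,3].round())
    for t,h in(("notch_left",72),("notch_right",72),("stop_mid",106),("plates",60),("pumpkin",60),("mug",0),("figurine",0)):
        for x in vision.landmark_of(n,t)[:2]: print(t,round(x["conf"],2),np.round(x["uv"]),at_height(c,x["uv"],h).round(1))
    for x in vision.cut_out(n,"stop")[:1]:
        P=cloud(c,x["region"],d);q=P[(P[:,2]>128)&(P[:,2]<145)]
        print("stop",x["conf"],len(P),len(q),q.mean(0),cv2.minAreaRect(q[:,:2].astype(np.float32)),P[:,2].max())
E
```

```text
0.0 [151.96594076 605.75972905 230.56826695] [-3.14022904e+00  1.25234721e-05  2.89580772e+00]
top [ 366.  -16. 1367.]
notch_left 0.7 [264. 186.] [563.5  22.8  72. ]
notch_right 0.82 [346. 196.] [ 527.1 -204.4   72. ]
stop_mid 0.78 [310. 189.] [ 545.1 -101.8  106. ]
plates 0.66 [258. 248.] [390.2  45.5  60. ]
pumpkin 0.89 [335. 261.] [ 348.1 -168.4   60. ]
mug 0.91 [131. 204.] [533.1 427.2   0. ]
mug 0.88 [122. 154.] [685.8 456.1   0. ]
figurine 0.66 [417. 198.] [ 522.7 -430.9    0. ]
stop 0.71 392 325 [ 540.67911332 -107.40905104  134.78861764] ((541.1442260742188, -107.77240753173828), (24.0259952545166, 99.50848388671875), 80.7439956665039) 145.59287383632864
scene [1281. -275. 1322.]
notch_right 0.57 [215. 242.] [ 540.8 -204.3   72. ]
notch_right 0.35 [250. 225.] [ 521.2 -100.5   72. ]
stop_mid 0.57 [249. 224.] [ 536.6 -105.   106. ]
plates 0.87 [289. 176.] [387.8  60.3  60. ]
plates 0.65 [250. 225.] [512.  -98.3  60. ]
pumpkin 0.57 [210. 188.] [ 355.7 -169.3   60. ]
mug 0.83 [420. 190.] [526.2 428.4   0. ]
mug 0.8 [453. 230.] [680.8 452.3   0. ]
figurine 0.7 [252. 225.] [480.  -85.2   0. ]
figurine 0.68 [134. 277.] [ 533.2 -432.9    0. ]
stop 0.65 437 282 [ 547.44309279 -109.82384365  134.76949731] ((545.228759765625, -109.47859954833984), (23.584884643554688, 99.73072814941406), 80.95440673828125) 148.258287550859
```

View pics/top0.png

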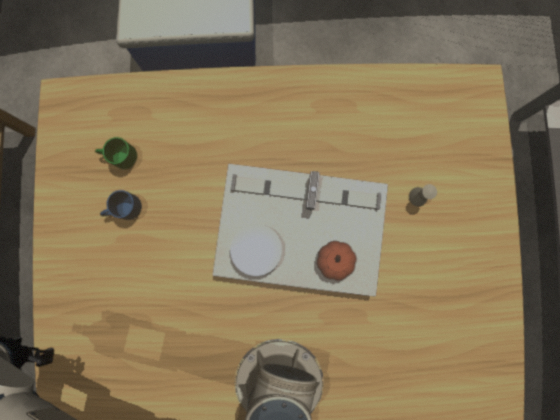

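View pics/scene0.png

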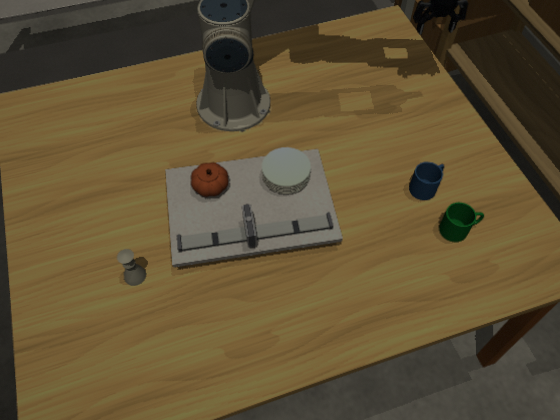

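The top view shows the plates at (256,250) on the robot's left and the pumpkin at (337,260). The stop is at (312,190), between slots at (267,187) and (345,198). The target is therefore the left notch, so I'll push towards +y from the stop's right side. The scene view agrees. I'll shut the fingers and go over to the right of the stop.

play_rows([
  {"delta_pos": [-3,-3.6,0],"yaw": -0.02,"jaw": 0},
  {"delta_pos": [-6,-7.2,0],"yaw": -0.04,"jaw": 0},
  {"delta_pos": [-9,-10.8,0],"yaw": -0.06,"jaw": 0},
  {"delta_pos": [-12,-14.4,0],"yaw": -0.08,"jaw": 0},
  {"delta_pos": [-15,-18,0],"yaw": -0.085,"jaw": 0},
  {"delta_pos": [-18,-21.6,0],"yaw": -0.085,"jaw": 0},
  {"delta_pos": [-21,-25.2,0],"yaw": -0.085,"jaw": 0},
  {"delta_pos": [-24,-28.8,0],"yaw": -0.085,"jaw": 0},
])

```text
clock: 1.7
eef_pos: [315.3, 266.9, 231.6]
tcp_rot: [3.141, 0.001, 2.981]
contact_force: [0.3, 0.2, 0.5]
opening: 0.003
grasp_force: 0.0
```

play_rows([
  {"delta_pos": [-2.8,-4,0],"yaw": 0,"jaw": 0},
  {"delta_pos": [-5.6,-8,0],"yaw": 0,"jaw": 0},
  {"delta_pos": [-8.4,-12,0],"yaw": 0,"jaw": 0},
  {"delta_pos": [-11.2,-16,0],"yaw": 0,"jaw": 0},
  {"delta_pos": [-14,-20,0],"yaw": 0,"jaw": 0},
  {"delta_pos": [-16.8,-24,0],"yaw": 0,"jaw": 0},
  {"delta_pos": [-19.6,-28,0],"yaw": 0,"jaw": 0},
  {"delta_pos": [-22.4,-32,0],"yaw": 0,"jaw": 0},
])

```text
clock: 2.5
eef_pos: [485.3, -85.4, 231.6]
tcp_rot: [3.141, 0.001, 2.98]
contact_force: [0.6, 1.2, -0.3]
opening: -0.002
grasp_force: 0.0
```

play_rows([
  {"delta_pos": [-2,-3,0],"yaw": 0,"jaw": 0},
  {"delta_pos": [-4,-6,0],"yaw": 0,"jaw": 0},
  {"delta_pos": [-5.8,-8,0],"yaw": 0,"jaw": 0},
  {"delta_pos": [-5.8,-8,0],"yaw": 0,"jaw": 0},
  {"delta_pos": [-5.8,-8,3],"yaw": 0,"jaw": 0},
  {"delta_pos": [-5.8,-8,5],"yaw": 0,"jaw": 0},
  {"delta_pos": [-5.8,-8,6],"yaw": 0,"jaw": 0},
  {"delta_pos": [-5.8,-8,6],"yaw": 0,"jaw": 0},
])

```text
clock: 3.3
eef_pos: [528.1, -170.7, 170.2]
tcp_rot: [3.141, -0.003, 2.981]
contact_force: [0.3, 0.1, -0.0]
opening: -0.002
grasp_force: 0.0
```

Run:
```python
from h import *
s=r.sense();print(s["clock"],s["eef_pos"],s["contact_force"])
for n in("top","scene"):
    p,d=vision.grab_frame(n);cv2.imwrite(f"pics/{n}1.png",cv2.resize(p[140:280,150:350] if n=="scene" else p[140:290,200:400],None,fx=4,fy=4,interpolation=cv2.INTER_CUBIC)[:,:,::-1]);c=vision.calibration(n)
    for x in vision.landmark_of(n,"notch_left")[:2]: print(round(x["conf"],2),np.round(x["uv"]),at_height(c,x["uv"],72).round(1))
    for x in vision.cut_out(n,"stop")[:1]:
        P=cloud(c,x["region"],d);q=P[(P[:,2]>128)&(P[:,2]<145)]
        print("stop",x["conf"],cv2.minAreaRect(q[:,:2].astype(np.float32)))
```

```text
3.3 [ 528.10286789 -170.72709194  170.18757776] [ 0.31294581  0.12965799 -0.02948495]
0.72 [266. 188.] [556.2  17.1  72. ]
stop 0.71 ((541.1619262695312, -106.6956787109375), (21.9699649810791, 98.18766021728516), 80.78384399414062)
0.71 [294. 226.] [562.1  14.5  72. ]
0.39 [253. 221.] [512.  -87.6  72. ]
stop 0.6 ((547.3536376953125, -109.49626159667969), (23.721965789794922, 93.22911071777344), 80.39730072021484)
```

View pics/scene1.png

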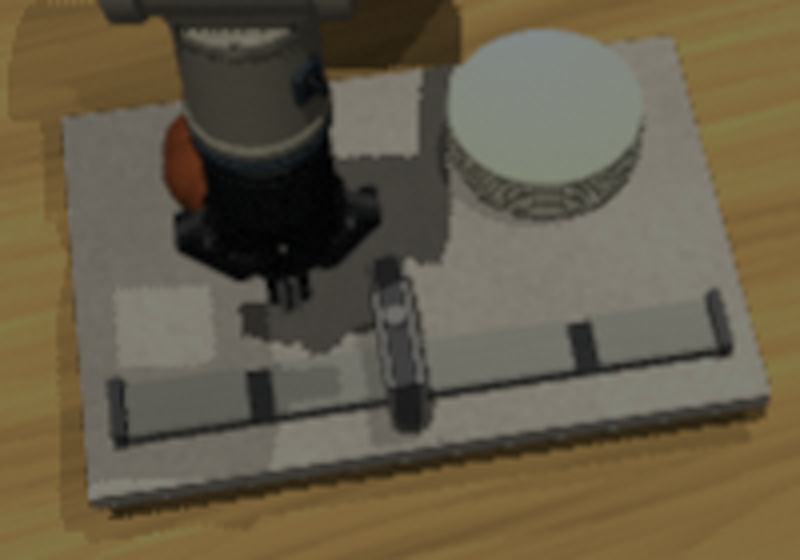

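The notch slot shows clearly at crop (583,347), which is (296,227) in the full scene image. The stop is at crop (400,350), and the fingers are free on its right. I'll lower them and approach the right face.

play_rows([
  {"delta_pos": [0,0,2],"yaw": 0,"jaw": 0},
  {"delta_pos": [0,0,4],"yaw": 0,"jaw": 0},
  {"delta_pos": [0,0,5.8],"yaw": 0,"jaw": 0},
  {"delta_pos": [0,1,5.8],"yaw": 0,"jaw": 0},
  {"delta_pos": [0,2,5.8],"yaw": 0,"jaw": 0},
  {"delta_pos": [0,2.8,5.8],"yaw": 0,"jaw": 0},
  {"delta_pos": [0,3,5.8],"yaw": 0,"jaw": 0},
  {"delta_pos": [0,3,5.8],"yaw": 0,"jaw": 0},
])

```text
clock: 4.4
eef_pos: [534.5, -141.4, 114.1]
tcp_rot: [-3.141, 0.001, 2.982]
contact_force: [-0.2, -0.1, 0.8]
opening: 0.002
grasp_force: 0.0
```

play_rows([
  {"delta_pos": [0,0.4,0],"yaw": 0,"jaw": 0},
  {"delta_pos": [0,0.8,0],"yaw": 0,"jaw": 0},
  {"delta_pos": [0,1.2,0],"yaw": 0,"jaw": 0},
  {"delta_pos": [0,1.6,0],"yaw": 0,"jaw": 0},
  {"delta_pos": [0,2.0,0],"yaw": 0,"jaw": 0},
  {"delta_pos": [0,2.4,0],"yaw": 0,"jaw": 0},
  {"delta_pos": [0,2.8,0],"yaw": 0,"jaw": 0},
  {"delta_pos": [0,3.0,0],"yaw": 0,"jaw": 0},
])

```text
clock: 5.2
eef_pos: [538.6, -113.1, 113.5]
tcp_rot: [-3.14, 0.0, 2.981]
contact_force: [-1.2, -8.4, 1.7]
opening: 0.0
grasp_force: 4.0
```

Run:
```python
from h import *
s=r.sense();e=s["eef_pos"];print(s["clock"],e,s["contact_force"],.16*e[0]+.987*e[1])
for n in("top","scene"):
    p,d=vision.grab_frame(n);c=vision.calibration(n)
    cv2.imwrite(f"pics/{n}2.png",cv2.resize(p[140:280,150:350],None,fx=4,fy=4)[:,:,::-1])
    for x in vision.landmark_of(n,"notch_left")[:1]: w=at_height(c,x["uv"],72);print(x["uv"],w,w@[.16,.987,0])
    for x in vision.cut_out(n,"stop")[:1]:
        P=cloud(c,x["region"],d);q=P[(P[:,2]>128)&(P[:,2]<145)]
        m=cv2.minAreaRect(q[:,:2].astype(np.float32));print("stop",x["conf"],m,np.dot(m[0],[.16,.987]))
c=vision.calibration("scene");print(at_height(c,(295.5,226.6),72)@[.16,.987,0])
```

```text
5.2 [ 538.64711477 -113.09783929  113.46510053] [-1.17695671 -8.36282458  1.67767426] -25.444029016895144
[266.5, 183.5] [569.54724426  16.4549854   72.        ] 107.36862966945218
stop 0.49 ((0.0, 0.0), (0.0, 0.0), 0.0) 0.0
[292.3, 224.6] [557.14860263   9.90343405  72.        ] 98.9184658244449
stop 0.54 ((566.37158203125, -92.77611541748047), (25.148632049560547, 60.97008514404297), 81.9177474975586) -0.9505727920532148
106.32603811700972
```

View pics/scene2.png

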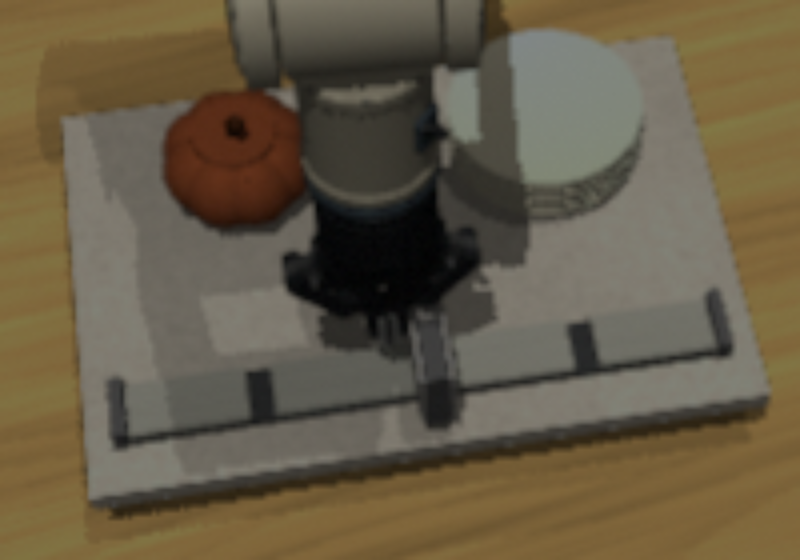

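Run:
```python
from h import *
s=r.sense();e=s["eef_pos"];print(s["clock"],e,s["contact_force"],s["grasp_force"])
```

```text
5.5 [ 538.72242116 -112.49513738  113.40406128] [-0.7702394  -4.39857928  2.25420334] 1.8923451751470566
```

The stop has moved about 19 mm (its foot went from crop x 408 to 437), and the fingers touch only its right face. I'll push on.

play_rows([
  {"delta_pos": [0,0.6,0],"yaw": 0,"jaw": 0},
  {"delta_pos": [0,1.2,0],"yaw": 0,"jaw": 0},
  {"delta_pos": [0,1.8,0],"yaw": 0,"jaw": 0},
  {"delta_pos": [0,2.4,0],"yaw": 0,"jaw": 0},
  {"delta_pos": [0,3.0,0],"yaw": 0,"jaw": 0},
  {"delta_pos": [0,3.6,0],"yaw": 0,"jaw": 0},
  {"delta_pos": [0,4.2,0],"yaw": 0,"jaw": 0},
  {"delta_pos": [0,4.5,0],"yaw": 0,"jaw": 0},
])

```text
clock: 6.3
eef_pos: [545.8, -68.2, 113.4]
tcp_rot: [-3.14, -0.0, 2.981]
contact_force: [-2.2, -8.1, 3.1]
opening: -0.002
grasp_force: 4.1
```

play_rows([
  {"delta_pos": [0,0.5,0],"yaw": 0,"jaw": 0},
  {"delta_pos": [0,1.0,0],"yaw": 0,"jaw": 0},
  {"delta_pos": [0,1.5,0],"yaw": 0,"jaw": 0},
  {"delta_pos": [0,2.0,0],"yaw": 0,"jaw": 0},
  {"delta_pos": [0,2.5,0],"yaw": 0,"jaw": 0},
  {"delta_pos": [0,3.0,0],"yaw": 0,"jaw": 0},
  {"delta_pos": [0,3.5,0],"yaw": 0,"jaw": 0},
  {"delta_pos": [0,3.5,0],"yaw": 0,"jaw": 0},
])

```text
clock: 7.1
eef_pos: [551.5, -32.9, 113.3]
tcp_rot: [3.141, -0.0, 2.981]
contact_force: [-0.4, 0.6, -0.6]
opening: -0.002
grasp_force: 0.0
```

Run:
```python
from h import *
p,d=vision.grab_frame("scene");c=vision.calibration("scene")
cv2.imwrite("pics/scene3.png",cv2.resize(p[140:280,150:350],None,fx=4,fy=4)[:,:,::-1])
x=vision.cut_out("scene","stop")[0]
P=cloud(c,x["region"],d);q=P[(P[:,2]>128)&(P[:,2]<145)]
m=cv2.minAreaRect(q[:,:2].astype(np.float32));print("stop",x["conf"],m,np.dot(m[0],[.16,.987]))
s=r.sense();e=s["eef_pos"];print(s["clock"],e,s["contact_force"],.16*e[0]+.987*e[1])
```

```text
stop 0.53 ((581.52734375, -11.417505264282227), (25.487070083618164, 61.044273376464844), 80.94477844238281) 81.77529730415344
7.2 [551.49271634 -32.9241841  113.15779914] [-0.09994103 -0.53177129 -0.30405199] 55.74266490539002
```

View pics/scene3.png

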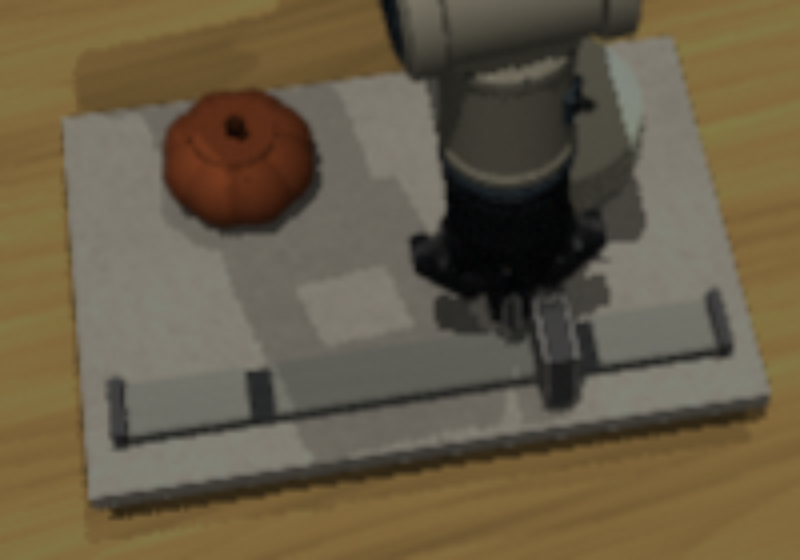

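The stop at crop (557,350) is still short of the slot at about (583,347), with roughly 20 mm to go. I'll go slower.

play_rows([
  {"delta_pos": [0,0.2,0],"yaw": 0,"jaw": 0},
  {"delta_pos": [0,0.4,0],"yaw": 0,"jaw": 0},
  {"delta_pos": [0,0.6,0],"yaw": 0,"jaw": 0},
  {"delta_pos": [0,0.8,0],"yaw": 0,"jaw": 0},
  {"delta_pos": [0,1.0,0],"yaw": 0,"jaw": 0},
  {"delta_pos": [0,1.2,0],"yaw": 0,"jaw": 0},
  {"delta_pos": [0,1.4,0],"yaw": 0,"jaw": 0},
  {"delta_pos": [0,1.5,0],"yaw": 0,"jaw": 0},
])

```text
clock: 8.0
eef_pos: [553.6, -19.4, 113.1]
tcp_rot: [-3.14, -0.0, 2.981]
contact_force: [-0.5, -6.7, -0.3]
opening: 0.005
grasp_force: 4.0
```

play_rows([
  {"delta_pos": [0,0.05,0],"yaw": 0,"jaw": 0},
  {"delta_pos": [0,0.1,0],"yaw": 0,"jaw": 0},
  {"delta_pos": [0,0.15,0],"yaw": 0,"jaw": 0},
  {"delta_pos": [0,0.2,0],"yaw": 0,"jaw": 0},
  {"delta_pos": [0,0.25,0],"yaw": 0,"jaw": 0},
  {"delta_pos": [0,0.3,0],"yaw": 0,"jaw": 0},
  {"delta_pos": [0,0.35,0],"yaw": 0,"jaw": 0},
  {"delta_pos": [0,0.4,0],"yaw": 0,"jaw": 0},
])

```text
clock: 8.8
eef_pos: [554.3, -15.1, 113.1]
tcp_rot: [-3.141, -0.0, 2.981]
contact_force: [-0.3, -4.9, 1.1]
opening: 0.0
grasp_force: 2.3
```

```bash
cat > st.py <<'E'
from h import *
p,d=vision.grab_frame("scene");c=vision.calibration("scene")
x=vision.cut_out("scene","stop")[0]
P=cloud(c,x["region"],d);q=P[(P[:,2]>128)&(P[:,2]<145)]
m=cv2.minAreaRect(q[:,:2].astype(np.float32));print("stop",x["conf"],m[1],np.dot(m[0],[.16,.987]))
s=r.sense();e=s["eef_pos"];print(s["clock"],e,s["contact_force"],.16*e[0]+.987*e[1])
E
python3 st.py
```

```text
stop 0.58 (26.00110626220703, 53.82499694824219) 98.88715182209016
8.9 [554.34684084 -14.8802885  113.14573943] [-1.00404137 -4.29282244  1.100632  ] 74.00864978857373
```

play_rows([
  {"delta_pos": [0,0.05,0],"yaw": 0,"jaw": 0},
  {"delta_pos": [0,0.1,0],"yaw": 0,"jaw": 0},
  {"delta_pos": [0,0.15,0],"yaw": 0,"jaw": 0},
  {"delta_pos": [0,0.2,0],"yaw": 0,"jaw": 0},
  {"delta_pos": [0,0.25,0],"yaw": 0,"jaw": 0},
  {"delta_pos": [0,0.3,0],"yaw": 0,"jaw": 0},
  {"delta_pos": [0,0.3,0],"yaw": 0,"jaw": 0},
  {"delta_pos": [0,0.3,0],"yaw": 0,"jaw": 0},
])

```text
clock: 9.7
eef_pos: [555.4, -11.4, 113.5]
tcp_rot: [3.141, 0.001, 2.981]
contact_force: [-0.3, 1.0, -0.6]
opening: 0.006
grasp_force: 0.0
```

```bash
python3 st.py
```

```text
stop 0.87 (26.52918815612793, 58.893585205078125) 103.92662478160858
9.8 [555.2491855  -11.46803276 113.41622399] [ 1.35301905  0.4189006  -0.88066387] 77.5209213447642
```

The push force has dipped to zero and the stop has jumped ahead. I'll back off, raise the hand and check.

play_rows([
  {"delta_pos": [0,-0.5,0],"yaw": 0,"jaw": 0},
  {"delta_pos": [0,-2,0],"yaw": 0,"jaw": 0},
  {"delta_pos": [0,-4,0],"yaw": 0,"jaw": 0},
  {"delta_pos": [0,-5,-1],"yaw": 0,"jaw": 0},
  {"delta_pos": [0,-5,-5],"yaw": 0,"jaw": 0},
  {"delta_pos": [0,-7,-9],"yaw": 0,"jaw": 0},
  {"delta_pos": [0,-11,-11],"yaw": 0,"jaw": 0},
  {"delta_pos": [0,-15,-12],"yaw": 0,"jaw": 0},
])

```text
clock: 10.6
eef_pos: [531.8, -161.4, 236.9]
tcp_rot: [-3.141, 0.005, 2.982]
contact_force: [0.1, -0.3, -0.2]
opening: 0.0
grasp_force: 0.0
```

```bash
cat > chk.py <<'E'
import sys
from st import *
cv2.imwrite(sys.argv[1],cv2.resize(p[180:260,250:350],None,fx=7,fy=7,interpolation=cv2.INTER_CUBIC)[:,:,::-1])
pt,dt=vision.grab_frame("top");ct=vision.calibration("top")
x=vision.cut_out("top","stop")[0];P=cloud(ct,x["region"],dt);q=P[(P[:,2]>128)&(P[:,2]<145)]
m=cv2.minAreaRect(q[:,:2].astype(np.float32));print("top stop",m[1],np.dot(m[0],[.16,.987]))
x=vision.landmark_of("top","notch_left")
for C,dd,pp in((c,d,p),(ct,dt,pt)):
    M=np.array([[.987,-.16,0],[.16,.987,0],[0,0,1]])
    a=np.array([at_depth(C,(u,v),dd[v,u]) for v in range(150,260) for u in range(200,360) if dd[v,u]>0])@M.T
    k=(a[:,2]>125)&(a[:,2]<155)&(abs(a[:,1]-105)<25)&(abs(a[:,0]-551)<60)
    a=a[k]; ctr=a[:,:2].mean(0); h=np.hypot(*(a[:,:2]-ctr).T)<8
    print("head z",np.percentile(a[h,2],[50,90]),"rest",np.median(a[~h,2]),"y range",a[:,1].min(),a[:,1].max())
E
python3 chk.py pics/end1.png
```

```text
stop 0.68 (26.502208709716797, 101.3991928100586) 103.46244935035706
10.7 [ 531.24461278 -164.26712271  236.25983028] [ 0.05227836 -0.97676912 -0.20686152] -77.13251207454168
top stop (23.951635360717773, 98.92235565185547) 103.84399643707275
head z [136.72189354 140.56029163] rest 134.10470655977701 y range 89.93534834106518 117.97941816338488
head z [137.54624008 140.87695103] rest 134.16584537586743 y range 91.8158139571007 115.90609841775222
```

View pics/end1.png

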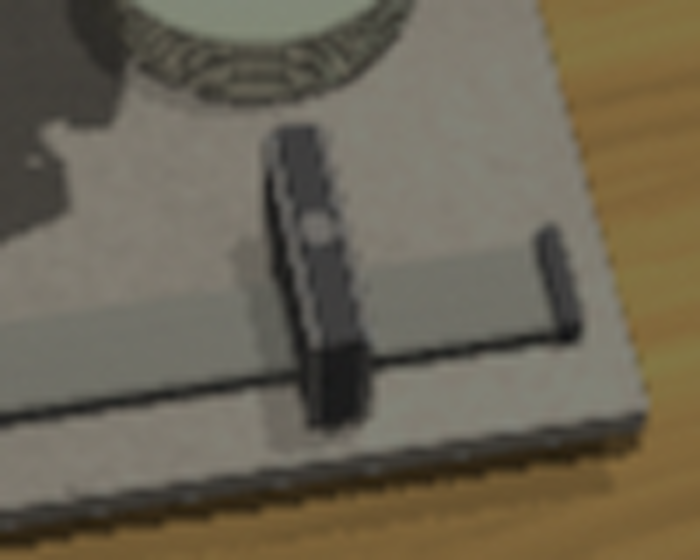

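Run:
```python
from h import *
M=np.array([[.987,-.16,0],[.16,.987,0],[0,0,1]])
for n in("top","scene"):
    C=vision.calibration(n);F=[vision.grab_frame(n) for _ in range(5)]
    dd=np.median([f[1] for f in F],0);p=F[0][0]
    A={(u,v):M@at_depth(C,(u,v),dd[v,u]) for v in range(150,260) for u in range(240,340) if dd[v,u]>0}
    S={k:a for k,a in A.items() if 125<a[2]<155 and abs(a[1]-104)<25 and abs(a[0]-551)<60}
    z=np.array(list(S.values()));print(n,"rest",np.median(z[:,2]),z[:,:2].min(0),z[:,:2].max(0))
    for k,a in S.items():
        if a[2]>np.median(z[:,2])+1.5: print(k,a.round(1),p[k[1],k[0]])
    # rail left end-cap edges / board edges along rail line
    e=[a for a in A.values() if abs(a[0]-551)<15 and 76<a[2]<90 and a[1]>140]; e=np.array(e)
    if len(e): print("cap left y",e[:,1].min(),e[:,1].max(),e[:,2].mean())
    e=np.array([a for a in A.values() if abs(a[0]-510)<10 and 55<a[2]<66]); print("board y max",e[:,1].max())
```

```text
top rest 134.36828782604448 [501.28861278  91.84179909] [601.64048618 115.92856504]
(265, 165) [599.  114.8 136.5] [158 137 106]
(269, 165) [600.4 104.2 136.1] [132 117  96]
(270, 166) [597.9 101.1 137.1] [126 118 110]
(268, 167) [594.6 106.1 136.7] [120 115 109]
(269, 167) [595.  103.5 136.5] [122 118 113]
(271, 168) [593.   97.8 136.2] [125 120 115]
(266, 169) [588.6 110.7 136.3] [133 130 125]
(269, 170) [586.9 102.4 136.1] [122 118 113]
(267, 173) [577.8 106.5 138. ] [120 116 112]
(269, 173) [578.8 101.3 136.7] [128 123 117]
(268, 174) [575.8 103.6 136. ] [123 117 113]
(267, 175) [572.8 105.9 136. ] [122 117 111]
(269, 175) [573.3 100.5 137.1] [126 121 116]
(267, 176) [570.1 105.5 136.3] [121 117 113]
(270, 176) [571.   97.5 136.8] [122 117 114]
(268, 177) [567.6 102.5 136.9] [124 121 116]
(269, 177) [567.9  99.8 137.3] [125 120 117]
(265, 178) [564.1 110.1 136.1] [123 119 116]
(266, 178) [564.4 107.4 136.3] [122 119 113]
(268, 180) [559.7 101.4 136.1] [131 128 126]
(265, 181) [556.  109.  136.1] [128 127 124]
(266, 181) [556.1 106.3 137.4] [149 150 150]
(267, 181) [556.5 103.7 13
[... 3944 characters left out ...]
37.9] [61 59 59]
(294, 221) [577.8  96.7 137. ] [67 67 65]
(296, 221) [578.3 101.9 136.4] [63 62 61]
(300, 222) [583.7 111.4 137.5] [80 79 77]
(296, 223) [584.5 100.7 136.7] [64 63 63]
(297, 223) [585.6 103.1 137.8] [63 62 62]
(299, 224) [589.2 107.7 137.4] [64 64 63]
(299, 225) [591.5 107.3 136.3] [63 62 62]
(295, 226) [592.8  96.5 136.4] [75 75 74]
(300, 226) [595.9 109.  137.8] [64 63 63]
(301, 226) [596.7 111.5 138.4] [83 83 81]
(298, 227) [597.4 103.5 136.9] [65 64 63]
(299, 227) [597.6 106.1 136.5] [65 64 64]
(301, 227) [598.9 111.1 137.1] [67 66 64]
(296, 228) [599.5  97.8 136.8] [55 54 54]
cap left y 178.9807303615195 206.39272156320854 79.33488712106346
board y max 226.7151346723686
```

The head stands about 1 mm proud of the stop's top (about 137–138 mm against 136 mm). It would read about 142 mm if it were still riding on the rail, so the plunger has dropped in. The end view shows the stop covering the slot, and the plates are in place.

```bash
python3 -c "
from rig import r
print(r.sense()['qvel']); print(r.sign_off())"
```

```text
[-0.00199497 -0.00059374 -0.00024051  0.00084393 -0.0013563   0.0002523 ]
the job is handed in; nothing more can be done
None
```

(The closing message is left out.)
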